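# Put the bench sander's gear lever into third

## Task

Put the bench disc sander into third gear: with the fingers, push the lever's orange knob along the H-shaped gate out of the left-hand slot to the cross channel, across to the right-hand slot, then forward until it is fully home in the third slot (forward right, three yellow pips). Push the lever from outside only and never take it between the fingers, do not let it dip into the red-marked reverse slot (back right), and leave everything else on the sander and the bench where it is.

Things in the scene. Friction and masses are not known exactly. Their poses are not given: they have to be found in the camera images.
- sander: Bench disc sander, fixed, turned by up to 25 deg. Origin on the bench under the gate's centre; x = its forward (front panel to motor, away from the robot), y = its left, z up. Green casing 200 (x) x 220 mm, deck 88 mm high. Grey motor behind at x 98 to 199, 111 mm high; upright red disc left at y 165 to 180, 180 mm high.
- gate (a point): Centre of the H-shaped gate's top, 95 mm over the bench; axes as the sander's. Bright plate 118 x 106 mm. Two slots along x, 58 long, 16 wide, centred at y +15 (left) and -15 (right), joined at x = 0 by a cross channel 18 wide; round-nosed tongues between them stop the stem. Pips: 1 black = first (forward left), 2 black = second (back left), 3 yellow = third (forward right), 4 red = reverse (back right).
- third (a point): Where the stem stands in the gate's top when fully home in the third slot: 21 mm forward and 15 mm right of the gate's centre. Axes as the sander's.
- knob (a point): Centre of the lever's orange ball knob, 40 mm diameter; z points up along the steel stem (11 mm diameter). The stem pivots 75 mm below the gate's top, 165 mm below the knob's centre: knob 185 mm over the bench when upright, about 10 mm lower in the slot ends. The lever stays where it is left, no spring; a side push of about 2 N moves it where the gate allows.
- shift (a joint): Fore-and-aft lean of the gear lever, rad: 0 in the cross channel, positive forward, +0.28 at the forward slot ends, -0.28 at the back ones (knob about 45 mm off). The stem fits through the cross channel within about +-0.05.
- across (a joint): Sideways lean of the gear lever, rad: positive to the sander's right, -0.22 to -0.16 in the left slot (knob about 32 mm left), +0.16 to +0.22 in the right slot; hard stops at +-0.22.
- bolt: bright steel pin, 18 mm diameter, 34 mm tall, standing loose on the sander's green deck; origin under its foot
- pencil_block: pale wooden block 50 x 26 x 22 mm lying loose on the sander's green deck; origin at the centre of its underside
- tape: roll of beige tape lying flat on the bench, 96 mm across, 25 mm high, bore 76 mm; origin at the centre of its underside
- offcut: pale wood offcut 110 x 45 x 30 mm lying on the bench; origin at the centre of its underside
- jar: clear jar with a purple lid, 84 mm diameter, 120 mm tall, upright on the bench; origin under its foot
- screwdriver: screwdriver with a teal handle lying on the bench along its own x; origin under its middle
- glue: yellow glue bottle with a white cap, 56 mm diameter, 170 mm tall, upright on the bench; origin under its foot

How it is judged:
On the way, in this order (a step that is already met when the one before it is completed fails the run):
1. the lever is across in the right-hand slot, still level with the cross channel (value of joint across above 0.13 rad and value of joint shift between -0.12 and 0.12 rad).
2. the lever is fully forward in the third slot (value of joint across above 0.13 rad and value of joint shift above 0.24 rad), for 0.2 s.
At the end, for the whole second after the job is handed in: The lever rests in the right-hand slot (across above 0.13 rad) and fully forward (shift above 0.24 of 0.28 rad, knob within about 6 mm of its stop), and no loose thing has moved more than 30 mm from its starting place (all of step 2 and velocity of joint shift between -0.05 and 0.05 rad/s and not (distance of any of bolt, pencil_block, tape, offcut, jar, screwdriver, glue from where it was at the start of the episode above 0.03 m)); the robot touches nothing.
It fails at once if the knob or the stem is taken between the fingers (z of the grasp point in the frame of knob below 0.022 m and x of the grasp point in the frame of knob between -0.011 and 0.011 m and y of the grasp point in the frame of knob between -0.011 and 0.011 m).
It fails at once if the lever dips into the reverse slot (back right) (value of joint across above 0.1 rad and value of joint shift below -0.14 rad).
It fails at once if the lever is forced through a tongue of the gate (value of joint across between -0.08 and 0.08 rad and (value of joint shift above 0.13 rad or value of joint shift below -0.13 rad)).
It fails at once if a loose thing is moved more than 30 mm, lifted or knocked over (distance of any of bolt, pencil_block, tape, offcut, jar, screwdriver, glue from where it was at the start of the episode above 0.03 m).
It also fails if it takes over 54 s, if anything falls off the work surface, if the arm or the gripper's body presses on something with over 40 N, if the wrist force passes 120 N, or if a joint passes its speed limit or range.

## Robot

A 6-joint arm with a two-finger parallel gripper is mounted at the origin on the work surface. World frame = base frame: x ahead of the robot, y to its left, z up, the work surface at z = 0. Lengths are in m, angles in rad, forces in N, time in s.
With the tool pointing down it reaches from about 0.35 to 0.775 m from the base axis. Payload 7.3 kg.
Tool frame: the origin (TCP) lies between the finger pads; the fingertips stand 14 mm ahead of it and the grasp point (between the pads) lies 5 mm behind it; z points along the fingers, y is the direction in which the jaws open and shut (so a half turn about z gives the same grasp; the last joint's range is limited). The gripper opens to 92 mm and grips with 3 to 60 N. Pads are 19 mm wide; open, the fingers measure 130 mm over their backs; the gripper's body (75 mm by 190 mm) begins 47 mm behind the grasp point.
Start: joints at [-1.404, 0.342, 1.524, -0, 1.275, -0.146], TCP at [0.162, -0.5, 0.241] pointing down, gripper open.
Joint ranges: [-2.53, 2.53], [-0.77, 2.02], [0.04, 2.7], [-1, 4.14], [0.28, 2.66], [-3.11, 3.11]. Speed limits (rad/s): [2.57, 2.57, 3.14, 3.14, 3.14, 3.14].

## Interface

Orientations are given as [roll, pitch, yaw] about the fixed x, y, z axes, in that order (R = Rz(yaw) Ry(pitch) Rx(roll)).
In Python, from cell import robot gives the robot as it stands.
- The arm moves only by the shell command python3 -m creep 'ROWS' [FORCE]. ROWS is JSON, a list that holds one entry, the list of rows, each a list of 7 numbers: the shift along the tool's x, y, z in cm, then the turn, a rotation vector about the tool's x, y, z in degrees, then the gripper command: -1 is shut, 1 is fully open, values between are in proportion. In form: [[[tx, ty, tz, wx, wy, wz, gripper], ...]]. A call has 1 to 8 rows; each row is the pose to reach, as a shift and turn from the pose measured when the call began, along the tool's axes at that moment; what a row does not reach only later rows make up. A row lasts 1/10 s, in which the tool goes at most 50 mm and 8.59 degrees, less where a joint would pass 70% of its speed; a pose out of reach is approached as far as the arm can. A call with a gripper value outside its range is refused whole. The fingers move at their own pace and stop on an object; FORCE is the grip in N (left out, the last holds). Time passes only in rows, so rows that repeat a pose let the fingers close. It gives the time, the measured TCP pose, the force and the opening at its end, in the units of the state.
- robot.observe(): the state, without advancing time (a new reading comes with each control period).
- robot.read_camera(name): name is "side" or "top" or "wrist"; returns the picture (480x640x3 uint8, red, green, blue); there is no depth.
- robot.camera_params(name): a dict with "camera_matrix" (3x3 intrinsics, pixels), "R" (3x3) and "t" (3): a world point X has camera coordinates R X + t. Camera axes: x right, y down, z forward; pixel columns grow to the right and rows downward; lengths in m; the calibration is good to about 2 mm. A picture is of the moment at which its call begins: read the wrist's pose just before it. camera_params takes no time and is no camera call; for the wrist camera it gives the pose at the moment of the call.
- robot.hand_in(): hands the job in, once; it reports no verdict.
Trained networks look in the newest picture that a camera, given by its name, has taken for a name from the list of things; names that differ only in an ending like _2 or _b are one class to them, and where a whole thing is asked for, a point or a joint stands for the part that bears it (a point fixed in the world has none). Each returns a list of dicts, best first, with "score" (0 to 1); they miss things now and then, are a little off and sometimes report something else, mostly with a low value. They report only what shows in the picture. A call takes as long as a camera call.
- robot.look_for(camera, label): "centre" ([x, y, z] in m, in the coordinates of the camera as it stood for that picture, good to about 4 mm: the middle of the surface that is visible of it).
- robot.masks_of(camera, label): "mask" (480x640 bool, what is visible of it).
The state is a dict: "time": time; "qpos": joint angles; "qvel": joint speeds; "joint_efforts": joint torques, N m; "tool_pos": TCP position; "tool_rot": TCP orientation; "contact_force": force on the tool from outside, world axes, zero at the start; "torque": the same for the moment, N m; "opening": finger opening in m.
Only numpy, scipy, OpenCV 4.12 (cv2) and the standard library are available. Lean on these libraries where they do the work, as an engineer would, in place of code of your own. Each camera call takes 0.05 s, during which the arm holds its last target.

## Working session

There is one attempt and no reset: what is moved stays moved. The work goes in short steps, Python scripts to look and compute and a shell command to move; the robot and the scene stay as the last step left them, time stands still between calls to the robot, and variables do not carry over. Pictures are saved under pics/ and viewed, and the job is handed in when it is done.

```bash
mkdir -p pics; ls; python3 - <<'E'
from cell import robot
import cv2, numpy as np
s=robot.observe();print(s)
for c in ["side","top","wrist"]:
    im=robot.read_camera(c); cv2.imwrite(f"pics/{c}0.png",im[:,:,::-1])
    p=robot.camera_params(c); print(c,p)
    R=np.array(p["R"]);t=np.array(p["t"])
    for l in ["knob","gate","sander","jar","glue","bolt","pencil_block"]:
        if c=="wrist": continue
        for d in robot.look_for(c,l)[:2]:
            print(c,l,round(d["score"],2),np.round(R.T@(np.array(d["centre"])-t),4))
E
```

```text
pics
{'time': 0.0, 'qpos': array([-1.40401953e+00,  3.42706961e-01,  1.52503286e+00, -1.83016479e-05,
        1.27541157e+00, -1.46000061e-01]), 'qvel': array([-0.00036909,  0.00173755, -0.0005477 ,  0.00193849,  0.00079532,
        0.00163627]), 'joint_efforts': array([ 2.86857801e-03, -4.31238019e+01, -2.44221675e+01,  7.20128207e-02,
        5.58935059e-02, -1.22473562e-04]), 'tool_pos': array([ 0.16149272, -0.4991263 ,  0.24004761]), 'tool_rot': array([-3.14004795e+00, -2.09453708e-04,  3.12782039e-01]), 'contact_force': array([1.24874772, 1.09830578, 0.11963111]), 'torque': array([-0.01408686,  0.03252205, -0.02186659]), 'opening': 0.09192427608998506}
side {'camera_matrix': array([[555.13304074,   0.        , 318.65316942],
       [  0.        , 555.13304074, 241.45671714],
       [  0.        ,   0.        ,   1.        ]]), 'R': array([[ 0.7604269 , -0.64938588,  0.00699325],
       [-0.47879429, -0.5678754 , -0.66953234],
       [ 0.43875615,  0.50578207, -0.74274998]]), 't': array([-0.42881852,  0.34660382,  1.55398121])}
side knob 0.69 [ 0.5604 -0.101   0.1852]
side gate 0
[... 628 characters left out ...]
  ,  0.54987819,  1.46918826])}
top knob 0.79 [ 0.5577 -0.0905  0.1949]
top gate 0.57 [ 0.5886 -0.106   0.0942]
top sander 0.56 [ 0.5923 -0.1045  0.0911]
top jar 0.81 [ 0.5971 -0.4866  0.1199]
top glue 0.96 [0.5543 0.4689 0.1085]
top bolt 0.37 [ 0.4873 -0.0315  0.122 ]
top pencil_block 0.74 [ 0.6242 -0.2059  0.1097]
wrist {'camera_matrix': array([[347.09174432,   0.        , 326.13403924],
       [  0.        , 347.09174432, 243.3585984 ],
       [  0.        ,   0.        ,   1.        ]]), 'R': array([[ 0.30845731, -0.95123613,  0.00198091],
       [-0.91943909, -0.29761125,  0.25702005],
       [-0.24389722, -0.08110104, -0.96640404]]), 't': array([-0.5261347 , -0.03239659,  0.38800034])}
```

View pics/side0.png

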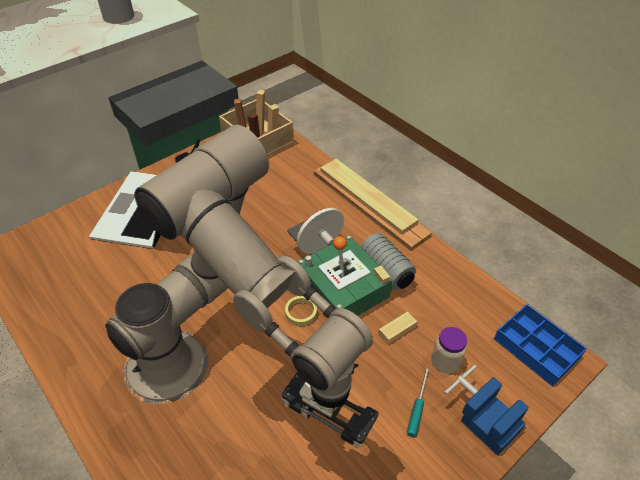

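View pics/top0.png

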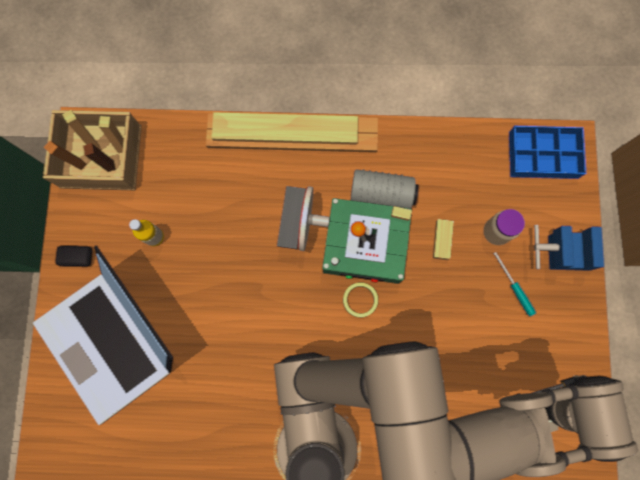

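```bash
python3 - <<'E'
import cv2
a=cv2.imread("pics/top0.png")[160:320,270:450]; b=cv2.imread("pics/side0.png")[195:315,275:425]
cv2.imwrite("pics/topz.png",cv2.resize(a,None,fx=4,fy=3.75,interpolation=2)); cv2.imwrite("pics/sidez.png",cv2.resize(b,None,fx=5,fy=5,interpolation=2))
E
```

```text
(no output)
```

View pics/topz.png

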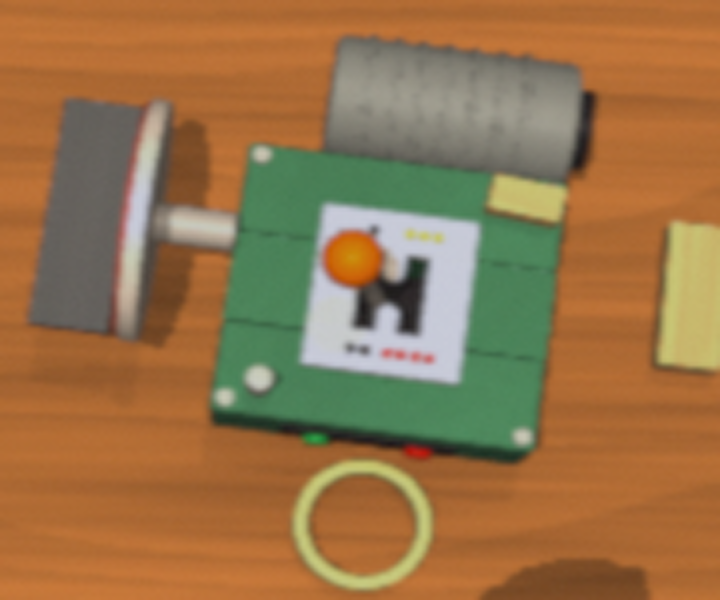

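View pics/sidez.png

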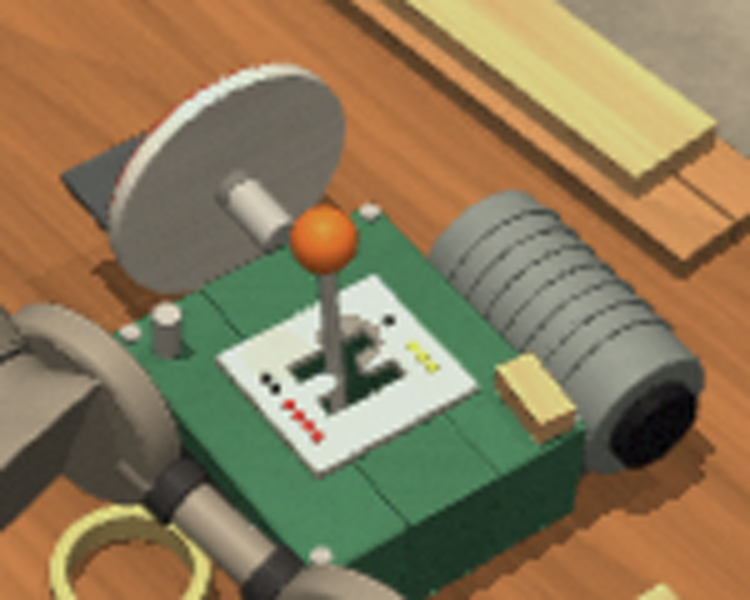

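```bash
cat > h.py <<'E'
from cell import robot
import cv2, numpy as np
from scipy.optimize import least_squares
def P(c):
    p=robot.camera_params(c); return np.array(p["camera_matrix"]),np.array(p["R"]),np.array(p["t"])
def proj(c,X):
    K,R,t=c; x=(K@(R@np.atleast_2d(X).T+t[:,None])); return (x[:2]/x[2]).T
def knob_px(im):
    h=cv2.cvtColor(im,cv2.COLOR_RGB2HSV)
    m=cv2.inRange(h,(3,170,110),(15,255,255))
    return m
def tri(cs,pxs,x0=(0.58,-.1,.18)):
    r=least_squares(lambda X:np.concatenate([(proj(c,X)[0]-p) for c,p in zip(cs,pxs)]),x0)
    return r.x,r.fun
E
python3 - <<'E'
from h import *
S,T=P("side"),P("top")
tp=np.array([(320,203),(480,220),(462,383),(300,364)])/[4,3.75]+[270,160]
sp=np.array([(375,273),(477,382),(322,474),(218,357)])/5+[275,195]
C=np.array([(59,53),(59,-53),(-59,-53),(-59,53)])/1000
def f(v,full=False):
    x,y,a=v; c,s=np.cos(a),np.sin(a)
    W=np.c_[C@np.array([[c,s],[-s,c]])+[x,y],np.full(4,.095)]
    return np.r_[(proj(T,W)-tp).ravel(),(proj(S,W)-sp).ravel()]
r=least_squares(f,(.59,-.1,0)); print(r.x,np.degrees(r.x[2]),np.round(r.fun,1))
x,y,a=r.x
tk=np.array((353,258))/[4,3.75]+[270,160]; sk=np.array((324,240))/5+[275,195]
K,e=tri([S,T],[sk,tk]); print(K,e)
c,s=np.cos(a),np.sin(a)
print("knob in sander",np.array([[c,s],[-s,c]])@(K[:2]-[x,y]),K[2])
E
```

```text
[ 0.5596181  -0.12102892 -0.09476003] -5.42934967912219 [ 0.8 -0.5 -0.3 -0.4 -0.3 -0.9  0.7 -0.7 -1.1  0.4 -0.1  0.5 -0.8  0.1
 -0.9  0.4]
[ 0.56400771 -0.09064243  0.18391719] [-0.49942791  0.13524025  0.23294537 -0.38283426]
knob in sander [0.0014948 0.0306655] 0.18391718939484888
```

```bash
python3 - <<'E'
from h import *
S,T=P("side"),P("top")
x,y,a=0.5596,-0.1210,-0.0948
c,s=np.cos(a),np.sin(a)
def W(p): 
    p=np.array(p,float); return np.c_[p[:,:2]@np.array([[c,s],[-s,c]])+[x,y],p[:,2]]
out=[]
for n,cam,o in (("side",S,(285,220,110,90)),("top",T,(335,205,65,65))):
    im=cv2.imread(f"pics/{n}0.png"); x0,y0,w,h=o; k=7
    z=cv2.resize(im[y0:y0+h,x0:x0+w],None,fx=k,fy=k,interpolation=2)
    def d(pts,col):
        q=((proj(cam,W(pts))-[x0,y0]+.5)*k).astype(int); cv2.polylines(z,[q],False,col,1)
    d([(0,0,.02),(.0015,.0307,.184)],(255,0,0))
    for sy in (.015,-.015):
        d([(-.029,sy-.008,.095),(.029,sy-.008,.095),(.029,sy+.008,.095),(-.029,sy+.008,.095),(-.029,sy-.008,.095)],(0,255,0))
    cv2.imwrite(f"pics/ov_{n}.png",z)
E
```

```text
(no output)
```

View pics/ov_side.png

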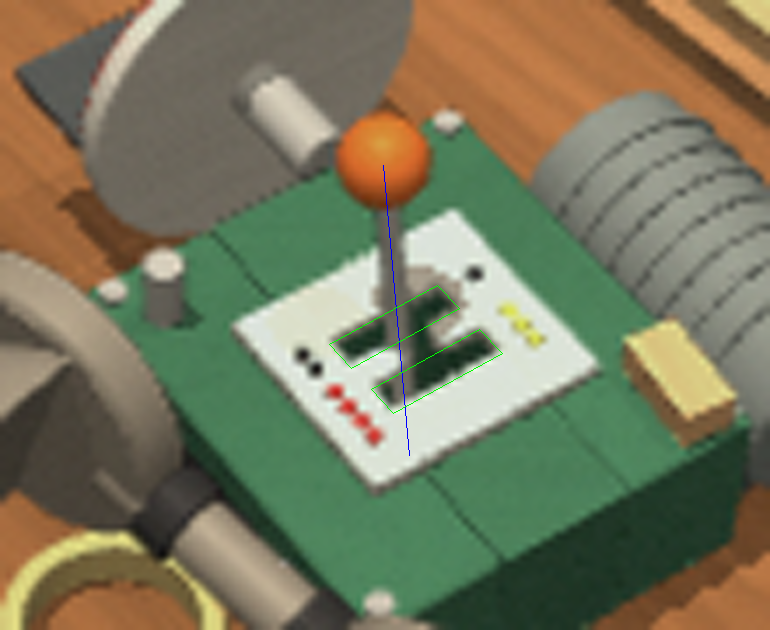

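View pics/ov_top.png

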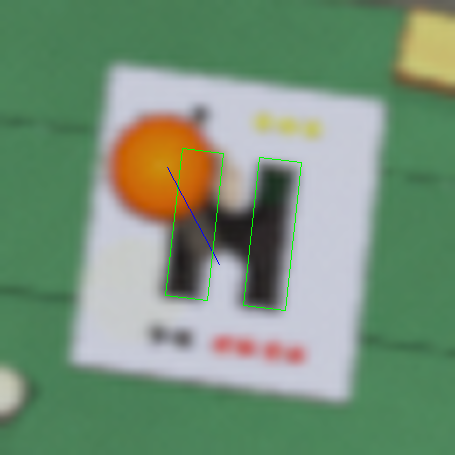

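```bash
cat >> h.py <<'E'
from scipy.spatial.transform import Rotation as Ro
G=np.array([.5602,-.1205]); A=-0.0948
ex=np.array([np.cos(A),np.sin(A)]); ey=np.array([-np.sin(A),np.cos(A)])
def state():
    s=robot.observe(); p=s["tool_pos"]; d=p[:2]-G
    print("t %.2f sander x %.1f y %.1f z %.1f mm rpy"%(s["time"],1e3*d@ex,1e3*d@ey,1e3*p[2]),np.round(np.degrees(s["tool_rot"]),2),"F sander",np.round([s["contact_force"][:2]@ex,s["contact_force"][:2]@ey,s["contact_force"][2]],1),"open",round(s["opening"],4)); return s
def to(x,y,z):
    s=state(); R=Ro.from_euler("xyz",s["tool_rot"]); w=np.r_[G+x/1e3*ex+y/1e3*ey,z/1e3]
    print("row cm",np.round(R.inv().apply(w-s["tool_pos"])*100,2),"deg",np.round((R.inv()*Ro.from_euler("xyz",[np.pi,0,A])).as_rotvec(degrees=True),2))
E
python3 -c "
from h import *
to(0,80,260)"
```

```text
t 0.85 sander x -361.0 y -415.0 z 240.7 mm rpy [180.     0.    17.92] F sander [ 0.1  0.5 -1.1] open 0.0922
row cm [ 52.76 -31.14  -1.93] deg [ 0.    0.   23.35]
```

```bash
python3 -m creep '[[[0,0,-2,0,0,0,-1],[10,-6,-2,0,0,8,-1],[14,-8.3,-2,0,0,16,-1],[18,-10.6,-2,0,0,23.35,-1],[22,-13,-2,0,0,23.35,-1],[26,-15.3,-2,0,0,23.35,-1],[29,-17.1,-2,0,0,23.35,-1],[32,-18.9,-2,0,0,23.35,-1]]]' 20; python3 -c "
from h import *
to(0,80,260)"
```

```text
time: 1.65
tool_pos: [0.3924, -0.2383, 0.261]
tool_rot: [3.141, -0.001, -0.095]
contact_force: [1.1, 0.3, -0.3]
opening: 0.0327
t 1.65 sander x -155.9 y -133.2 z 261.0 mm rpy [ 1.7997e+02 -4.0000e-02 -5.4400e+00] F sander [ 1.1  0.4 -0.3] open 0.0327
row cm [ 15.58 -21.32   0.1 ] deg [ 0.03 -0.04 -0.01]
```

```bash
python3 -m creep '[[[3,-4,0,0,0,0,-1],[6,-8,0,0,0,0,-1],[9,-12,0,0,0,0,-1],[12,-16.4,0,0,0,0,-1],[15.6,-21.3,0,0,0,0,-1],[15.6,-21.3,0.1,0,0,0,-1],[15.6,-21.3,0.1,0,0,0,-1]]]'; python3 - <<'E'
from h import *
to(0,80,179)
for c in ["side","top","wrist"]:
    cv2.imwrite(f"pics/{c}1.png",robot.read_camera(c)[:,:,::-1])
a=cv2.resize(cv2.imread("pics/side1.png")[150:330,230:450],None,fx=2.6,fy=2.6)
b=cv2.imread("pics/wrist1.png"); cv2.imwrite("pics/m1.png",a)
E
```

```text
time: 2.35
tool_pos: [0.5687, -0.0393, 0.2593]
tool_rot: [3.141, 0.0, -0.092]
contact_force: [0.1, -0.4, -0.7]
opening: 0.0009
t 2.35 sander x 0.8 y 81.7 z 259.3 mm rpy [ 1.7998e+02  1.0000e-02 -5.2500e+00] F sander [ 0.1 -0.4 -0.7] open 0.0009
row cm [-0.08  0.16  8.03] deg [0.02 0.01 0.19]
```

View pics/m1.png

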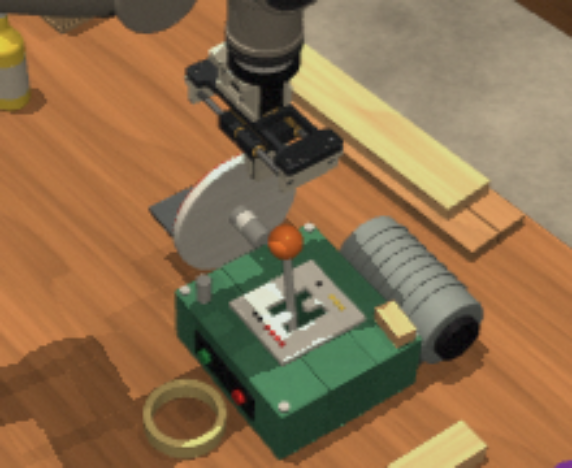

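View pics/wrist1.png

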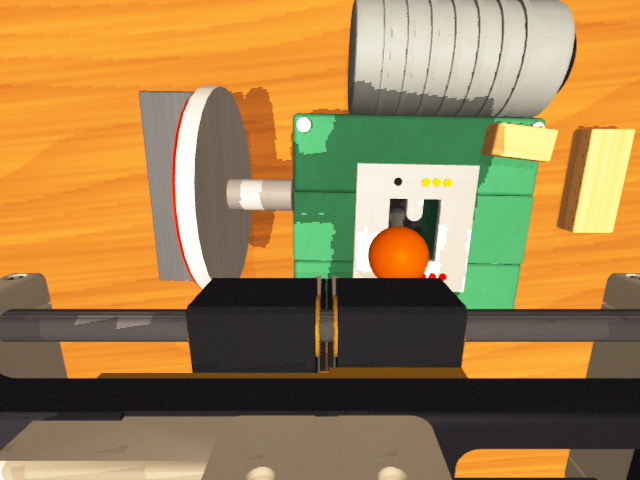

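```bash
python3 - <<'E'
from h import *
s=robot.observe();c=P("wrist");R=Ro.from_euler("xyz",s["tool_rot"]).as_matrix()
for q in [(0,0,14),(0,0,-5),(9.5,0,14),(9.5,19,14),(9.5,-19,14),(9.5,0,-52),(9.5,19,-52),(9.5,-19,-52),(9.5,19,-20)]:
    X=s["tool_pos"]+R@np.array(q)/1e3; print(q,np.round(proj(c,X)[0]),round((c[1]@X+c[2])[2],3))
S=P("side");print(proj(S,s["tool_pos"]+R@[0,0,.014]),proj(S,s["tool_pos"]+R@[0,0,-.052]))
a=cv2.imread("pics/side1.png")[170:270,290:390];cv2.imwrite("pics/z1.png",cv2.resize(a,None,fx=6,fy=6,interpolation=2))
a=cv2.imread("pics/wrist1.png")[260:400,230:430];cv2.imwrite("pics/z2.png",cv2.resize(a,None,fx=4,fy=4,interpolation=2))
E
```

```text
(0, 0, 14) [325. 297.] 0.17
(0, 0, -5) [325. 315.] 0.152
(9.5, 0, 14) [325. 279.] 0.168
(9.5, 19, 14) [364. 279.] 0.168
(9.5, -19, 14) [285. 279.] 0.168
(9.5, 0, -52) [324. 357.] 0.104
(9.5, 19, -52) [388. 357.] 0.104
(9.5, -19, -52) [261. 357.] 0.104
(9.5, 19, -20) [374. 310.] 0.135
[[329.62490888 218.65476695]] [[330.12290572 202.09067918]]
```

View pics/z1.png

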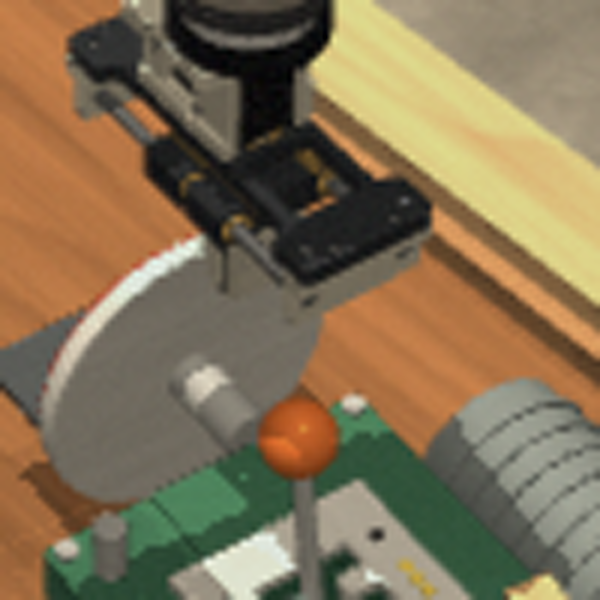

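View pics/z2.png

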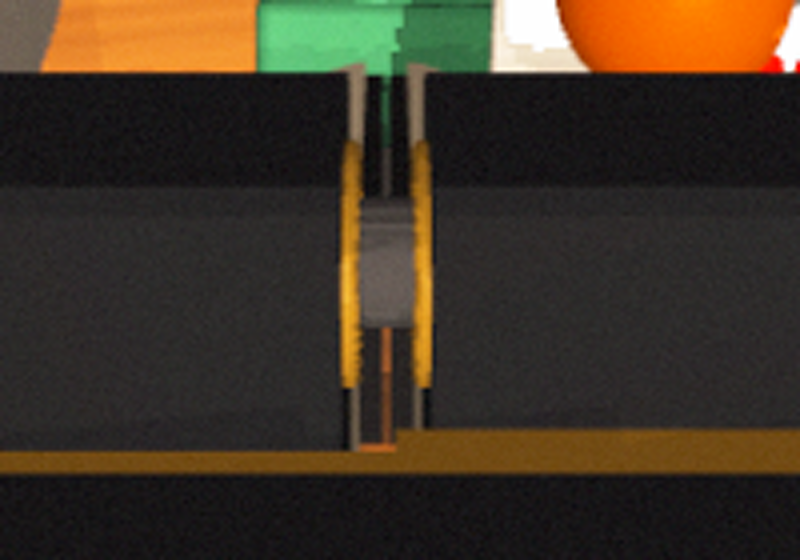

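```bash
python3 -m creep '[[[-0.1,0.1,3,0,0,0,-1],[-0.1,0.1,6,0,0,0,-1],[-0.1,0.1,8,0,0,0,-1],[-0.1,0.1,8,0,0,0,-1],[-0.1,0.1,8,0,0,0,-1]]]'; python3 - <<'E'
from h import *
to(1,55,179)
cv2.imwrite("pics/wrist2.png",robot.read_camera("wrist")[:,:,::-1])
E
```

```text
time: 3.0
tool_pos: [0.5659, -0.0443, 0.1808]
tool_rot: [3.14, -0.0, -0.098]
contact_force: [-0.1, 0.4, 0.4]
opening: 0.0005
t 3.00 sander x -1.5 y 76.4 z 180.8 mm rpy [ 1.7993e+02 -2.0000e-02 -5.5900e+00] F sander [-0.1  0.4  0.4] open 0.0005
row cm [0.26 2.14 0.18] deg [ 0.07 -0.02 -0.16]
```

View pics/wrist2.png

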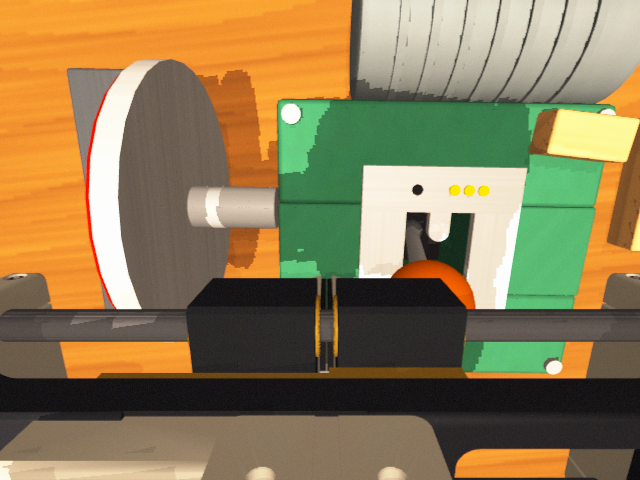

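```bash
python3 -m creep '[[[0.2,0.5,0.1,0,0,0,-1],[0.2,1,0.1,0,0,0,-1],[0.2,1.5,0.1,0,0,0,-1],[0.2,2,0.1,0,0,0,-1],[0.2,2.4,0.1,0,0,0,-1],[0.2,2.4,0.1,0,0,0,-1]]]'; python3 - <<'E'
from h import *
to(1,40,179)
cv2.imwrite("pics/wrist3.png",robot.read_camera("wrist")[:,:,::-1])
a=robot.read_camera("side")[170:290,290:390];cv2.imwrite("pics/z3.png",cv2.resize(a[:,:,::-1],None,fx=5,fy=5,interpolation=2))
E
```

```text
time: 3.65
tool_pos: [0.5661, -0.0688, 0.1806]
tool_rot: [3.14, -0.002, -0.098]
contact_force: [0.2, 1.7, 2.0]
opening: 0.0003
t 3.65 sander x 1.0 y 52.0 z 180.6 mm rpy [ 1.7991e+02 -1.3000e-01 -5.6000e+00] F sander [0.1 1.7 2. ] open 0.0003
row cm [0.01 1.2  0.16] deg [ 0.09 -0.13 -0.17]
```

View pics/z3.png

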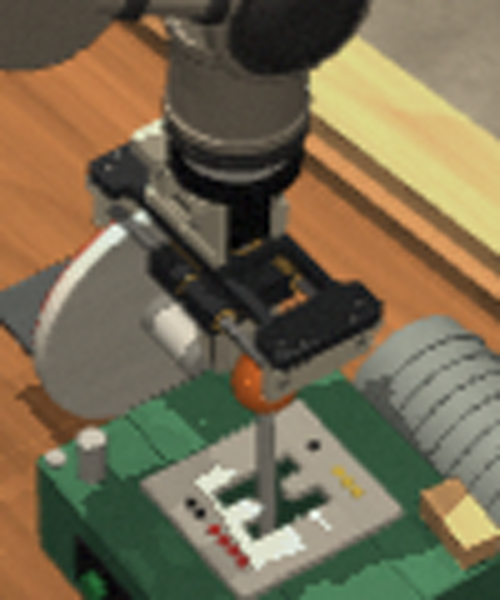

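```bash
python3 -m creep '[[[0,0.5,0.1,0,0,0,-1],[0,1,0.1,0,0,0,-1],[0,1.5,0.1,0,0,0,-1],[0,2,0.1,0,0,0,-1],[0,2.5,0.1,0,0,0,-1],[0,2.5,0.1,0,0,0,-1]]]'; python3 - <<'E'
from h import *
to(1,-3,179)
cv2.imwrite("pics/wrist4.png",robot.read_camera("wrist")[:,:,::-1])
a=robot.read_camera("side")[170:290,290:390];cv2.imwrite("pics/z4.png",cv2.resize(a[:,:,::-1],None,fx=5,fy=5,interpolation=2))
E
```

```text
time: 4.35
tool_pos: [0.5634, -0.0942, 0.1793]
tool_rot: [3.14, -0.002, -0.098]
contact_force: [-0.3, 1.7, 0.8]
opening: 0.0004
t 4.35 sander x 0.7 y 26.5 z 179.3 mm rpy [ 1.7989e+02 -9.0000e-02 -5.6300e+00] F sander [-0.4  1.6  0.8] open 0.0004
row cm [0.04 2.95 0.04] deg [ 0.11 -0.09 -0.2 ]
```

View pics/z4.png

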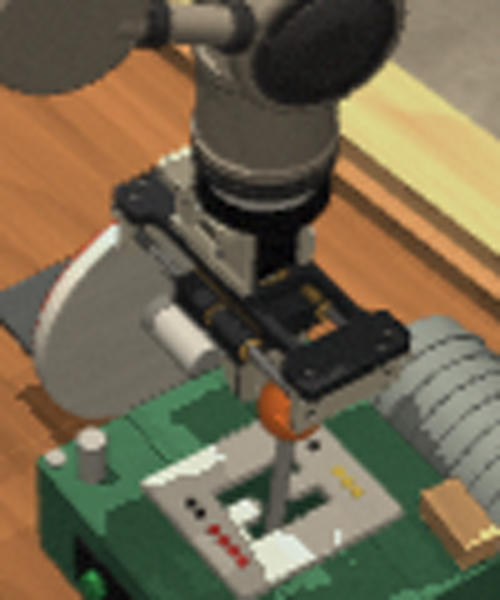

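View pics/wrist4.png

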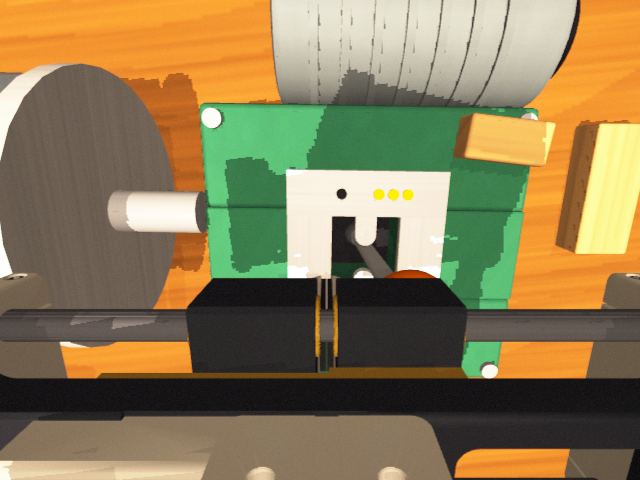

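```bash
cat >> h.py <<'E'
def knob_ray(cam,uv):
    K,R,t=P(cam); d=R.T@np.linalg.solve(K,np.r_[uv,1]); o=-R.T@t
    piv=np.r_[G,.02]
    a,b,c=d@d,2*d@(o-piv),(o-piv)@(o-piv)-.165**2
    k=(-b-np.sqrt(b*b-4*a*c))/2/a; X=o+k*d; q=X[:2]-G
    print(cam,"knob sander mm",1e3*q@ex,1e3*q@ey,1e3*X[2])
E
python3 - <<'E'
from h import *
knob_ray("side",(348.2-.5,251.6-.5))
knob_ray("side",(324/5+275-.5,240/5+195-.5))
E
```

```text
side knob sander mm 2.070425130402395 -9.012681111120694 184.74065958034979
side knob sander mm 3.832211183490538 33.82007704249815 181.45128226893738
```

```bash
python3 -m creep '[[[0,0.5,0,0,0,0,-1],[0,1,0,0,0,0,-1],[0,1.5,0,0,0,0,-1],[0,2,0,0,0,0,-1],[0,2,0,0,0,0,-1],[0,2,0,0,0,0,-1]]]'; python3 - <<'E'
from h import *
to(1,4,179)
cv2.imwrite("pics/wrist5.png",robot.read_camera("wrist")[:,:,::-1])
a=robot.read_camera("side")[170:290,290:390];cv2.imwrite("pics/z5.png",cv2.resize(a[:,:,::-1],None,fx=5,fy=5,interpolation=2))
E
```

```text
time: 5.05
tool_pos: [0.5614, -0.114, 0.1792]
tool_rot: [3.139, -0.001, -0.098]
contact_force: [-0.1, 0.3, -0.2]
opening: 0.0005
t 5.05 sander x 0.6 y 6.6 z 179.2 mm rpy [ 1.7988e+02 -8.0000e-02 -5.6300e+00] F sander [-0.1  0.3 -0.2] open 0.0005
row cm [0.04 0.26 0.02] deg [ 0.12 -0.08 -0.2 ]
```

View pics/z5.png

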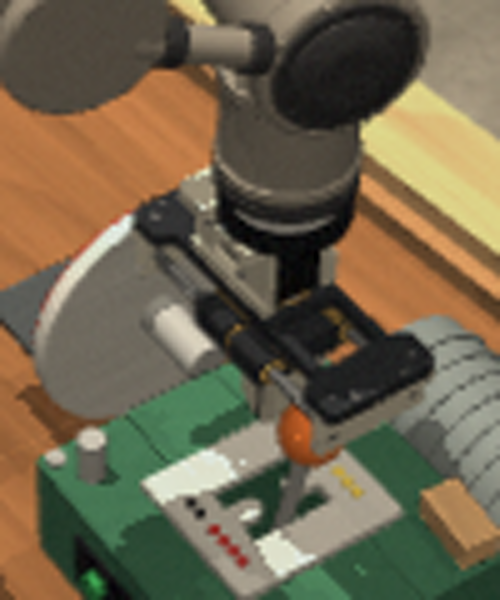

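View pics/wrist5.png

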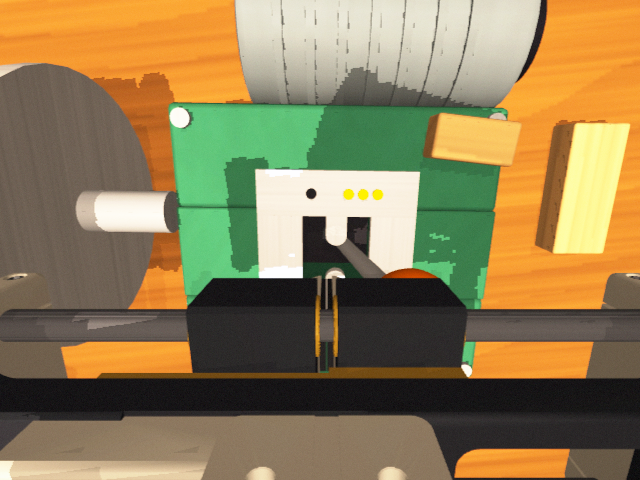

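```bash
python3 -m creep '[[[0,0.2,0,0,0,0,-1],[0,0.25,0,0,0,0,-1],[0,-1,0,0,0,0,-1],[0,-3,0,0,0,0,-1],[-2,-3,0,0,0,0,-1],[-5.5,-3,0,0,0,0,-1],[-5.5,-3,0,0,0,0,-1],[-5.5,-3,0,0,0,0,-1]]]'; python3 - <<'E'
from h import *
to(-55,-31,176)
cv2.imwrite("pics/wrist6.png",robot.read_camera("wrist")[:,:,::-1])
a=robot.read_camera("side")[170:290,290:390];cv2.imwrite("pics/z6.png",cv2.resize(a[:,:,::-1],None,fx=5,fy=5,interpolation=2))
E
```

```text
time: 5.95
tool_pos: [0.51, -0.0781, 0.1797]
tool_rot: [3.139, -0.003, -0.098]
contact_force: [-0.0, 0.5, 0.1]
opening: 0.0008
t 5.95 sander x -54.0 y 37.5 z 179.7 mm rpy [ 1.7985e+02 -1.7000e-01 -5.5900e+00] F sander [-0.1  0.5  0.1] open 0.0008
row cm [-0.08  6.85  0.39] deg [ 0.15 -0.17 -0.16]
```

View pics/z6.png

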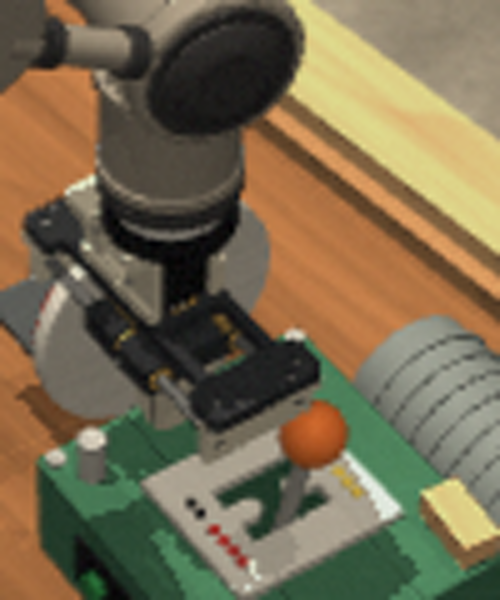

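View pics/wrist6.png

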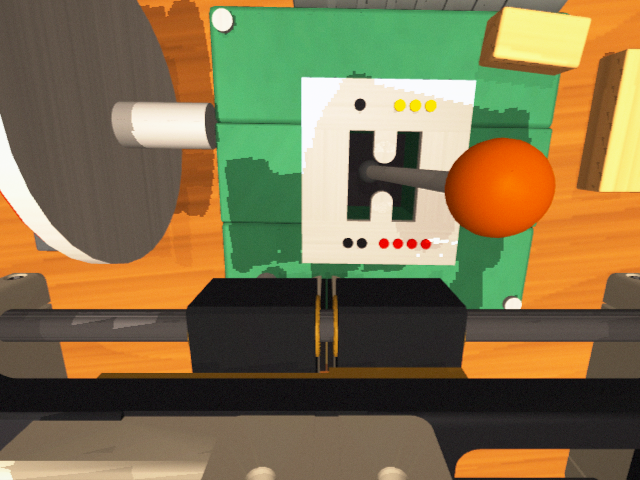

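```bash
python3 - <<'E'
from h import *
knob_ray("side",(290+314/5-.5,170+434/5-.5))
knob_ray("wrist",(500,187))
E
```

```text
side knob sander mm 2.4626264422373922 -30.511577953792642 182.13568108771082
wrist knob sander mm 1.719816381262151 -34.37049481559071 181.37134602446062
```

```bash
python3 -m creep '[[[-0.1,2.5,0.4,0,0,0,-1],[-0.1,5,0.4,0,0,0,-1],[-0.1,6.9,0.4,0,0,0,-1],[-0.1,6.9,0.4,0,0,0,-1],[1.5,6.9,0.4,0,0,0,-1],[2,6.9,0.4,0,0,0,-1],[2,6.9,0.4,0,0,0,-1]]]'; python3 - <<'E'
from h import *
to(-15,-31,175)
cv2.imwrite("pics/wrist7.png",robot.read_camera("wrist")[:,:,::-1])
E
```

```text
time: 6.75
tool_pos: [0.5249, -0.1487, 0.1756]
tool_rot: [3.139, -0.004, -0.097]
contact_force: [0.5, 0.5, 0.3]
opening: 0.0005
t 6.75 sander x -32.5 y -31.4 z 175.6 mm rpy [179.86  -0.21  -5.55] F sander [0.5 0.6 0.3] open 0.0005
row cm [ 1.75 -0.04  0.07] deg [ 0.14 -0.21 -0.12]
```

View pics/wrist7.png

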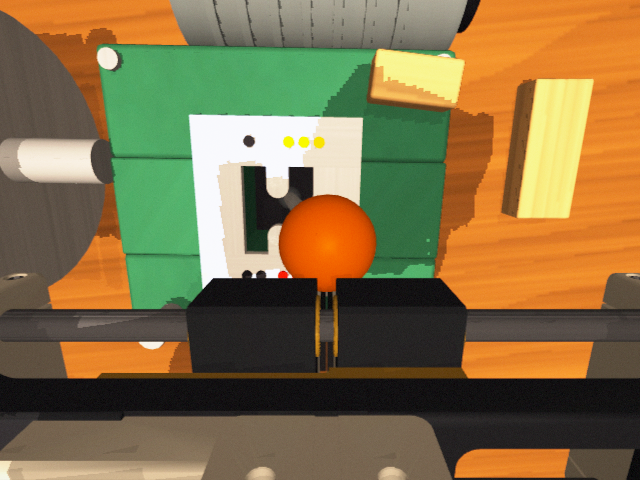

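Centred behind the knob (ball at 327,243). Push forward.

```bash
python3 -m creep '[[[0.5,0,0,0,0,0,-1],[1,0,0,0,0,0,-1],[1.5,0,0.1,0,0,0,-1],[2,0,0.1,0,0,0,-1],[2.5,0,0.1,0,0,0,-1],[2.5,0,0.1,0,0,0,-1]]]'; python3 - <<'E'
from h import *
to(14,-31,172)
cv2.imwrite("pics/wrist8.png",robot.read_camera("wrist")[:,:,::-1])
E
```

```text
time: 7.4
tool_pos: [0.5498, -0.1511, 0.1745]
tool_rot: [3.139, -0.003, -0.097]
contact_force: [-0.6, -0.1, -0.2]
opening: 0.0003
t 7.40 sander x -7.5 y -31.4 z 174.5 mm rpy [179.86  -0.19  -5.54] F sander [-0.6 -0.2 -0.2] open 0.0003
row cm [ 2.15 -0.05  0.26] deg [ 0.14 -0.19 -0.11]
```

View pics/wrist8.png

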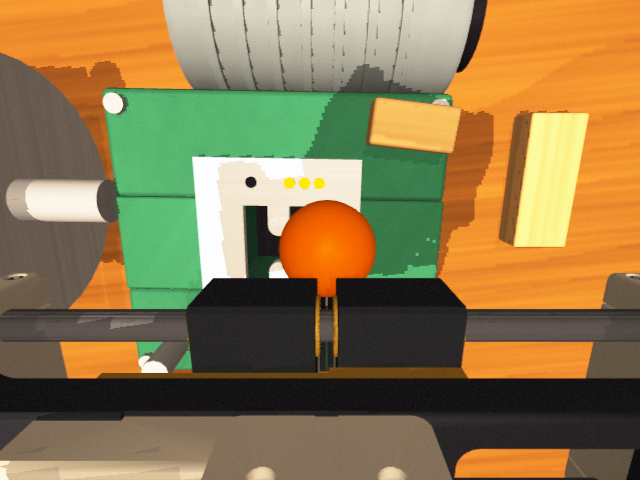

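```bash
python3 -m creep '[[[0.5,0,0.1,0,0,0,-1],[1,0,0.2,0,0,0,-1],[1.5,0,0.2,0,0,0,-1],[2,0,0.3,0,0,0,-1],[2.2,0,0.3,0,0,0,-1],[2.2,0,0.3,0,0,0,-1]]]'; python3 - <<'E'
from h import *
to(20,-31,172)
cv2.imwrite("pics/wrist9.png",robot.read_camera("wrist")[:,:,::-1])
E
```

```text
time: 8.05
tool_pos: [0.5715, -0.1531, 0.1712]
tool_rot: [3.139, -0.003, -0.097]
contact_force: [-1.1, 0.4, 0.3]
opening: 0.0001
t 8.05 sander x 14.3 y -31.4 z 171.2 mm rpy [ 1.7988e+02 -1.4000e-01 -5.5400e+00] F sander [-1.2  0.3  0.3] open 0.0001
row cm [ 0.57 -0.04 -0.08] deg [ 0.12 -0.14 -0.1 ]
```

View pics/wrist9.png

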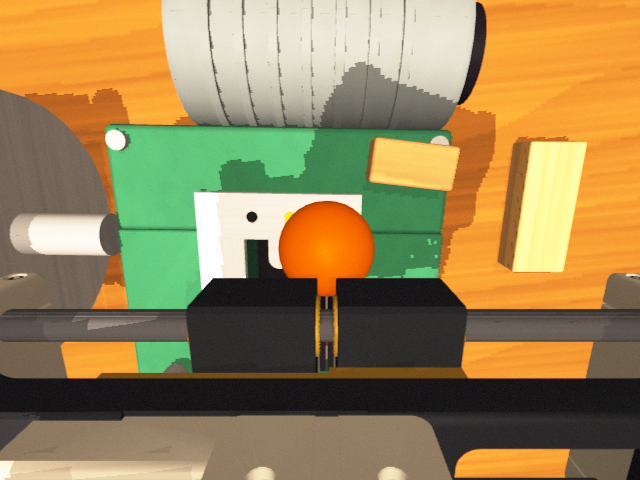

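Still free (1 N). Feel for the end stop in 1 mm rows.

```bash
python3 -m creep '[[[0.1,0,0,0,0,0,-1],[0.2,0,0,0,0,0,-1],[0.2,0,0,0,0,0,-1]]]'; python3 -c "
from h import *
state()"; python3 -m creep '[[[0.1,0,0,0,0,0,-1],[0.2,0,0,0,0,0,-1],[0.2,0,0,0,0,0,-1]]]';  python3 -c "
from h import *
state()"
```

```text
time: 8.4
tool_pos: [0.5729, -0.1531, 0.171]
tool_rot: [3.14, -0.001, -0.097]
contact_force: [-3.5, 0.7, -0.9]
opening: 0.0004
t 8.40 sander x 15.8 y -31.3 z 171.0 mm rpy [ 1.7989e+02 -8.0000e-02 -5.5300e+00] F sander [-3.6  0.3 -0.9] open 0.0004
time: 8.7
tool_pos: [0.5746, -0.1532, 0.1708]
tool_rot: [3.14, -0.0, -0.097]
contact_force: [-3.8, 0.8, -1.3]
opening: 0.0005
t 8.70 sander x 17.4 y -31.2 z 170.8 mm rpy [ 1.799e+02 -1.000e-02 -5.530e+00] F sander [-3.8  0.4 -1.3] open 0.0005
```

```bash
python3 -m creep '[[[0.1,0,0,0,0,0,-1],[0.2,0,0,0,0,0,-1],[0.2,0,0,0,0,0,-1]]]'; python3 -c "
from h import *
state()"; python3 -m creep '[[[0.1,0,0,0,0,0,-1],[0.2,0,0,0,0,0,-1],[0.2,0,0,0,0,0,-1]]]';  python3 -c "
from h import *
state()"
```

```text
time: 9.0
tool_pos: [0.576, -0.1533, 0.1705]
tool_rot: [3.14, 0.001, -0.096]
contact_force: [-6.1, 1.1, -1.3]
opening: 0.0003
t 9.00 sander x 18.9 y -31.1 z 170.5 mm rpy [ 1.7992e+02  9.0000e-02 -5.5300e+00] F sander [-6.1  0.5 -1.3] open 0.0003
time: 9.3
tool_pos: [0.5772, -0.1534, 0.1702]
tool_rot: [3.14, 0.004, -0.096]
contact_force: [-7.4, 1.2, -0.5]
opening: 0.0002
t 9.30 sander x 20.0 y -31.1 z 170.2 mm rpy [179.93   0.22  -5.53] F sander [-7.4  0.5 -0.5] open 0.0002
```

```bash
python3 -m creep '[[[0.2,0,0,0,0,0,-1],[0.4,0,0,0,0,0,-1],[0.4,0,0,0,0,0,-1]]]'; python3 - <<'E'
from h import *
state()
cv2.imwrite("pics/wrist10.png",robot.read_camera("wrist")[:,:,::-1])
a=robot.read_camera("side")[170:290,290:410];cv2.imwrite("pics/z10.png",cv2.resize(a[:,:,::-1],None,fx=5,fy=5,interpolation=2))
E
```

```text
time: 9.6
tool_pos: [0.5798, -0.1536, 0.1697]
tool_rot: [3.141, 0.008, -0.096]
contact_force: [-9.2, 0.9, 0.3]
opening: 0.0004
t 9.60 sander x 22.6 y -31.1 z 169.7 mm rpy [179.95   0.45  -5.53] F sander [-9.3  0.   0.3] open 0.0004
```

View pics/z10.png

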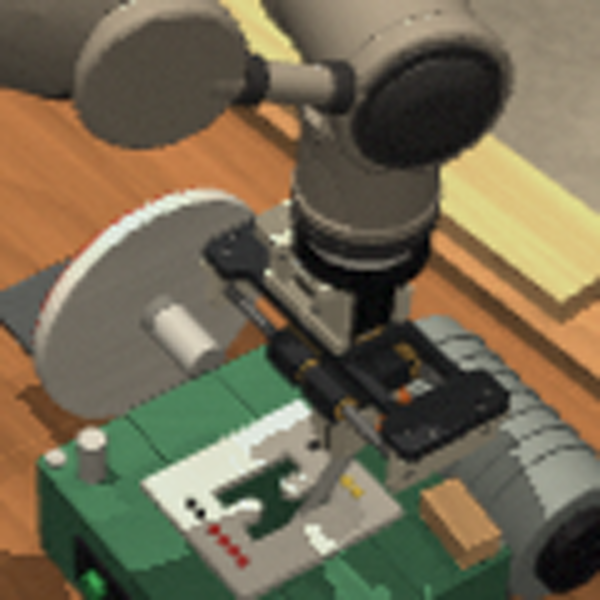

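View pics/wrist10.png

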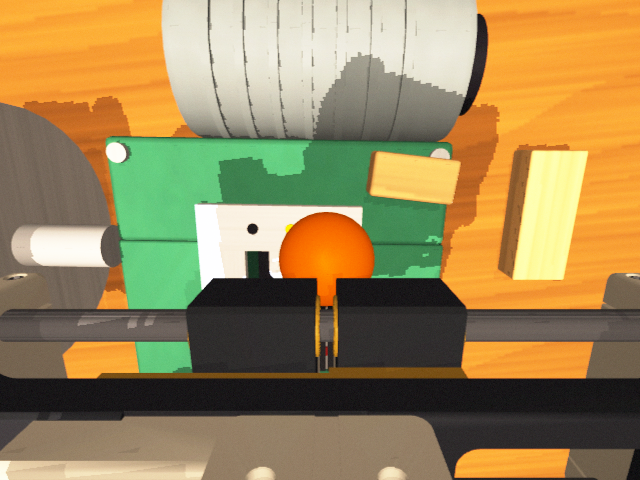

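```bash
python3 - <<'E'
from h import *
knob_ray("wrist",(327,259))
E
```

```text
wrist knob sander mm 47.99724282826042 -32.09633370923917 174.5674287918065
```

```bash
python3 -m creep '[[[-0.5,0,0,0,0,0,-1],[-2,0,0,0,0,0,-1],[-5,0,0,0,0,0,-1],[-9,0,-1,0,0,0,-1],[-9,0,-4,0,0,0,-1],[-9,0,-8,0,0,0,-1],[-9,0,-8,0,0,0,-1],[-9,0,-8,0,0,0,-1]]]'; python3 - <<'E'
from h import *
state()
S=P("side");print(S[0][0,2])
for c in ["side","top","wrist"]: cv2.imwrite(f"pics/{c}11.png",robot.read_camera(c)[:,:,::-1])
a=cv2.imread("pics/side11.png")[190:310,280:410];cv2.imwrite("pics/z11.png",cv2.resize(a,None,fx=5,fy=5,interpolation=2))
E
```

```text
time: 10.5
tool_pos: [0.4921, -0.1454, 0.252]
tool_rot: [3.139, 0.002, -0.096]
contact_force: [0.4, 0.2, -0.7]
opening: 0.0004
t 10.50 sander x -65.5 y -31.2 z 252.0 mm rpy [ 1.7987e+02  1.4000e-01 -5.5300e+00] F sander [ 0.4  0.3 -0.7] open 0.0004
318.65316942123906
```

View pics/z11.png

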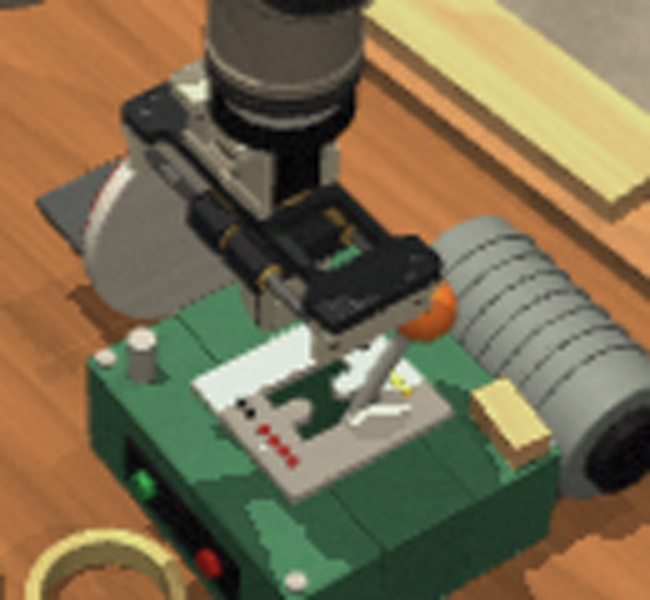

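View pics/wrist11.png

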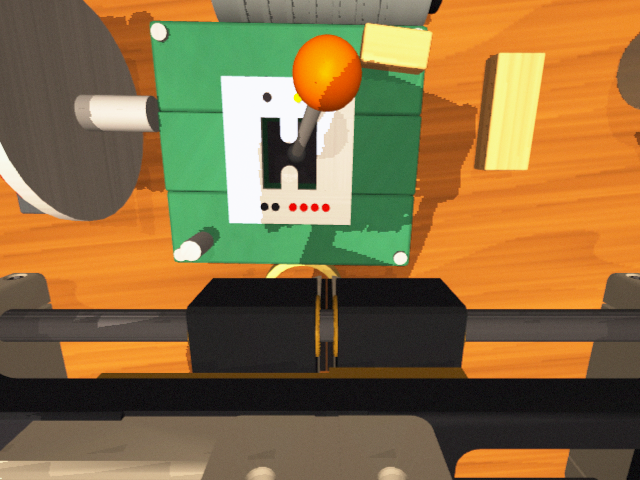

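```bash
python3 - <<'E'
from h import *
knob_ray("wrist",(327,73))
# side: ball right edge 457, bottom 341 at 5x, radius ~33
knob_ray("side",(280+424/5-.5,190+309/5-.5))
E
```

```text
wrist knob sander mm 44.65284957936158 -32.133375408298704 175.55889305762057
side knob sander mm 46.51650742930441 -30.739736937517552 175.29418247182016
```

```bash
python3 -c "
from h import *
print(robot.hand_in()); state()"
```

```text
the job is handed in; nothing more can be done
None
the job is handed in; nothing more can be done
```

The sander is in third gear by my last checks, and the job is handed in; no verdict was reported.

**Push:** The lever was already level with the cross channel in the left-hand slot (shift about 0). With the gripper shut, I pushed the knob from outside across to the right-hand slot. I then went round behind it and pushed it forward until the force rose to 9 N at the end stop. Finally I backed off and raised the tool clear.

**Last checks:**
- **Lever:** The wrist camera puts the knob 44.7 mm forward and 32 mm right of the gate's centre. The side camera gives 46.5 mm forward and 31 mm right. The forward stop is about 45.6 mm, and 39 mm was needed.
- **Contact:** The tool force after backing off was below 1 N.
- **Loose things:** The pin, the block and the offcut were in the last view and looked undisturbed. I did not measure their final positions, and I did not check the jar, glue or screwdriver one by one. The tool's path stayed well above them.
- **Disagreement:** The two cameras differ by about 2 mm on the knob.
- **Time:** The clock read 10.5 s at the end of the last move, against the 54 s limit.

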